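# Click the stop block into the jig and slide the bar up to it

### The job

Slide the stop block, round nose first, into the channel of the welding jig until the red spring catch clicks shut behind it, and let go of it. Then gently push the round bar along its V-groove, keeping it in the groove, until its end touches the stop block. Leave the pliers, hammer and flat offcut where they lie.

Things in the scene. Friction and masses are not known exactly. Their poses are not given: they have to be found in the camera images.
- jig: Fixed welding jig: dark steel plate 210 (x) x 270 (y) x 12 mm, origin at the centre of its underside. x is the insertion direction of the channel, which runs along y = +85 mm from x = -15 to its end wall at x = +86.5 mm. The bare plate in front of it (x = -105 to -15 mm, 12 mm above the bench) is for setting the block down first.
- seat (a point): On the plate top, 12 mm above the bench: the stop block's origin comes here when fully home (axes as the jig's). Channel: 42 mm between rail walls; 12 mm free height under two lips 33 mm apart, which shut it from above (enter from the low-x end only). Lip tops 29 mm, end wall top 36 mm above the bench.
- mouth (a point): Point on the plate top, on the centre line of the channel at its open end, 65 mm before the seat; axes as the jig's.
- groove (a point): Middle of the V-groove (blue-painted angle section open upwards, 170 mm long, running along the jig's y), 41 mm above the bench on the axis of the lying bar; axes as the jig's. The groove's top edges are 38 mm above the bench, 17 mm apart inside; open at both ends.
- catch (a joint): Red spring catch outside the left rail; hinge angle in rad, 0 = sprung shut with its tooth in the channel. The block pushes it aside to about 0.1 and it springs back once the block's square tail has passed. 2 N at the tooth to start opening, 5 N when open; sliding the block past takes roughly 4 to 15 N.
- catch_tooth (a point): Tip of the catch's tooth, 17.5 mm above the bench, on the left side of the channel.
- stop_block: Loose block, 0.35 kg, upright on the steel sheet (4 mm thick) left of the jig; origin at centre of foot's underside, x to its round nose. Steel foot 70 (x) x 40 (y) x 10 mm, nose rounded (20 mm radius), tail square. Aluminium body 50 x 30 mm up to 46 mm, orange grip 36 (x) x 20 (y) mm up to 75 mm height, both centred at x = -6 mm. Home play 3 mm along, 1 mm each side, 2 mm up.
- nose (a point): Front end of the stop block's round nose, 35 mm along its x from its origin.
- round_bar: Loose steel round bar, 16 mm diameter, 120 mm long, 0.19 kg, in the V-groove, 11 mm proud of it; origin at its centre, on its axis; y along it (it may roll). Starts 28 to 50 mm short of touching the homed block's body, whose right side face is 15 mm right of the block's centre. Slides along the jig's +y with 1 to 3 N.
- pliers: Locking pliers, 212 mm long, lying on the bench at the left: leave alone.
- hammer: Chipping hammer, 260 mm long, lying on the bench at the far left: leave alone.
- offcut: Dark flat steel offcut 110 x 40 x 8 mm on the bench right of the jig: leave alone.
Things that resemble listed ones, but are neither listed nor needed, are in the scene too. Leave any black look-alike of the round_bar alone.

How it is judged (in metres and radians):
On the way, in this order (a step that is already met when the one before it is completed fails the run):
1. the stop block is home in the channel with the catch shut behind it, and let go (x of stop_block in the frame of seat between -0.004 and 0.004 m and y of stop_block in the frame of seat between -0.004 and 0.004 m and z of stop_block in the frame of seat between -0.003 and 0.003 m and x of nose in the frame of seat above 0.025 m and value of joint catch below 0.03 rad and contact force between stop_block and the fingers below 0.1 N), for 0.2 s.
2. the bar lies in the groove with its end against the block (y of round_bar in the frame of stop_block above -0.0775 m and x of round_bar in the frame of jig between 0.046 and 0.054 m and z of round_bar in the frame of jig between 0.037 and 0.045 m and angle between the y axis of round_bar and the y axis of jig, either way round below 0.05 rad and y of round_bar in the frame of jig below 0.03 m), for 0.2 s.
At the end, for the whole second after the job is handed in: The stop block is home, nose first (origin within 4 mm along and across and 3 mm in height of the seat), the catch is shut behind it (below 0.03 rad), and the bar lies in the V-groove (within 4 mm and 0.05 rad) with its end within 2.5 mm of the block's side face; both at rest (all of step 2 and x of stop_block in the frame of seat between -0.004 and 0.004 m and y of stop_block in the frame of seat between -0.004 and 0.004 m and z of stop_block in the frame of seat between -0.003 and 0.003 m and x of nose in the frame of seat above 0.025 m and value of joint catch below 0.03 rad and linear speed of each of stop_block, round_bar below 0.01 m/s); the robot touches nothing.
It fails at once if the bar is lifted out of the groove (more than 15 mm) (z of round_bar in the frame of jig above 0.056 m).
It fails at once if the bar is rammed into the block (over 40 N) (contact force between round_bar and stop_block above 40 N).
It fails at once if pliers, hammer or offcut moved by more than 20 mm (distance of any of pliers, hammer, offcut from where it was at the start of the episode above 0.02 m).
It also fails if it takes over 61 s, if anything falls off the work surface, if the arm or the gripper's body presses on something with over 40 N, if the wrist force passes 120 N, or if a joint passes its speed limit or range.

### The arm

A 6-joint arm with a two-finger parallel gripper is mounted at the origin on a cart in front of the work surface, level with it; the furniture and walls round the work are solid. World frame = base frame: x ahead of the robot, y to its left, z up, the work surface at z = 0. Lengths are in m, angles in degrees, forces in N, time in s.
With the tool pointing down it reaches from about 0.3 to 0.75 m from the base axis. Payload 8.5 kg.
Tool frame: the origin (TCP) lies midway between the tips of the shut fingers; the grasp point (between the pads) lies 19 mm behind it; z points along the fingers, y is the direction in which the jaws open and shut (so a half turn about z gives the same grasp; the last joint's range is limited). The gripper opens to 85 mm and grips with 20 to 120 N. Pads are 22 mm wide; open, the fingers measure 114 mm over their backs; the gripper's body (76 mm by 85 mm) begins 54 mm behind the grasp point. The pads swing forward as they close: fully open they stand 13 mm farther back than shut.
Start: joints at [54.299, 21.807, 74.336, -0, 83.858, -12.336], TCP at [0.218, 0.505, 0.231] pointing down, gripper open.
Joint ranges: [-178.18, 178.18], [-50.72, 133.34], [12.68, 142.11], [-81.47, 261.47], [9.98, 163.14], [-165.26, 165.26]. Speed limits (degrees/s): [136.94, 136.94, 180, 180, 180, 180].

### API

Orientations are given as a 3x3 rotation matrix whose columns are the frame's x, y, z axes.
In Python, from rig import env, viewer, ticket gives the robot as it stands. The module is installed in compiled form; this text tells all that it offers.
- The arm moves only by the shell command python3 -m pendant 'ROWS' [FORCE]. ROWS is JSON, a list of rows, each a list of 3 entries, a list of its own where there are three numbers: the shift along the world's x, y, z in mm, then the turn about the world's z in rad, then the opening, from -1 (shut) to 1 (fully open). A call has 1 to 12 rows; each row shifts and turns the pose as measured when the row begins; what a row does not reach is not made up. A row lasts 1/8 s, in which the tool goes at most 62.5 mm and 10.7 degrees, less where a joint would pass 70% of its speed; a pose out of reach is approached as far as the arm can. A call with a gripper value outside its range is refused whole. The fingers move at their own pace and stop on an object; FORCE is the grip in N (left out, the last holds). Time passes only in rows, so rows that do not move let the fingers close. It gives the time, the measured TCP pose, the force and the opening at its end, in the units of the state.
- env.observe(): the state, without advancing time (a new reading comes with each control period).
- viewer.get_image(name): name is "scene" or "top"; returns (picture, depth): 420x560x3 uint8, red, green, blue; 420x560 float32, m along the optical axis (not along the pixel's ray), 0 where there is no reading.
- viewer.camera_params(name): a dict with "fx", "fy", "cx", "cy" (pixels), "D" ([k1, k2, p1, p2, k3] as OpenCV has them; the pictures are not rectified), "rvec" (rotation vector, rad) and "tvec" (3), from world to camera coordinates, as OpenCV has them. Camera axes: x right, y down, z forward; pixel columns grow to the right and rows downward; lengths in m; the calibration is good to about 2 mm. A picture is of the moment at which its call begins. camera_params takes no time and is no camera call.
- ticket.close_job(): hands the job in, once; it reports no verdict.
The state is a dict: "time_s": time; "q": joint angles; "qvel": joint speeds; "joint_efforts": joint torques, N m; "position": TCP position; "tool_rot": TCP orientation; "ft_force": force on the tool from outside, world axes, zero at the start; "wrist_torque": the same for the moment, N m; "grip_width": finger opening in m.
Only numpy, scipy, OpenCV 4.12 (cv2) and the standard library are available. Lean on these libraries where they do the work, as an engineer would, in place of code of your own. Each camera call takes 0.05 s, during which the arm holds its last target. There are 200 camera calls.

## Working session

There is one attempt and no reset: what is moved stays moved. The work goes in short steps, Python scripts to look and compute and a shell command to move; the robot and the scene stay as the last step left them, time stands still between calls to the robot, and variables do not carry over. Pictures are saved under pics/ and viewed, about 8 in all and at most 12, crops included, and the job is handed in when it is done.

```bash
mkdir -p pics; cat > h.py <<'E'
import numpy as np, cv2
from rig import env, viewer, ticket
def cam(n):
    p=viewer.camera_params(n);K=np.array([[p['fx'],0,p['cx']],[0,p['fy'],p['cy']],[0,0,1.]])
    R=cv2.Rodrigues(np.array(p['rvec'],float))[0];return K,np.array(p['D'],float),R,np.array(p['tvec'],float).ravel()
def grab(n,f=None):
    im,d=viewer.get_image(n)
    if f: cv2.imwrite('pics/'+f,im[:,:,::-1])
    return im,d
def plane(n,uv,z):
    K,D,R,t=cam(n);u=cv2.undistortPoints(np.array(uv,float).reshape(-1,1,2),K,D).reshape(-1,2)
    r=np.c_[u,np.ones(len(u))]@R;c=-R.T@t
    return c+r*((z-c[2])/r[:,2])[:,None]
def cloud(n,d):
    K,D,R,t=cam(n);h,w=d.shape;g=np.stack(np.meshgrid(np.arange(w),np.arange(h)),-1).reshape(-1,1,2).astype(float)
    u=cv2.undistortPoints(g,K,D).reshape(-1,2);z=d.reshape(-1,1)
    P=(np.c_[u,np.ones(len(u))]*z-t)@R;P[z[:,0]==0]=np.nan;return P.reshape(h,w,3)
E
python3 - <<'E'
from h import *
for n in('top','scene'):
    im,d=grab(n,n+'0.png');np.save(n+'0.npy',d);K,D,R,t=cam(n);print(n,K[0,0],-R.T@t,R.round(2).tolist())
s=env.observe();print(s)
E
```

```text
top 433.61393183892704 [0.38675248 0.06356359 1.15923778] [[0.03, -1.0, -0.01], [-0.99, -0.03, -0.12], [0.12, 0.01, -0.99]]
scene 489.1593186288173 [-0.2861663  -0.31534696  1.19572752] [[0.44, -0.9, 0.01], [-0.7, -0.35, -0.62], [0.56, 0.27, -0.78]]
{'time_s': 0.1, 'q': array([ 5.42980104e+01,  2.18376389e+01,  7.43788918e+01, -3.18219077e-04,
        8.38600901e+01, -1.23368090e+01]), 'qvel': array([-0.00186661, -0.15191951, -0.22931623,  0.04858464, -0.06224005,
        0.07503329]), 'joint_efforts': array([ 2.75390659e-03, -4.49218762e+01, -2.31657904e+01, -2.08423839e-04,
        3.65376240e-03,  2.57083025e-05]), 'position': array([0.21797719, 0.50466978, 0.2307777 ]), 'tool_rot': array([[-9.17995937e-01,  3.96589028e-01, -7.75913495e-04],
       [ 3.96589688e-01,  9.17995334e-01, -1.08918142e-03],
       [ 2.80327569e-04, -1.30758341e-03, -9.99999106e-01]]), 'ft_force': array([-0.71135192, -0.7038834 , -0.94857376]), 'wrist_torque': array([-0.00397836,  0.02683562, -0.04478036]), 'grip_width': 0.08549502332853479}
```

View pics/top0.png

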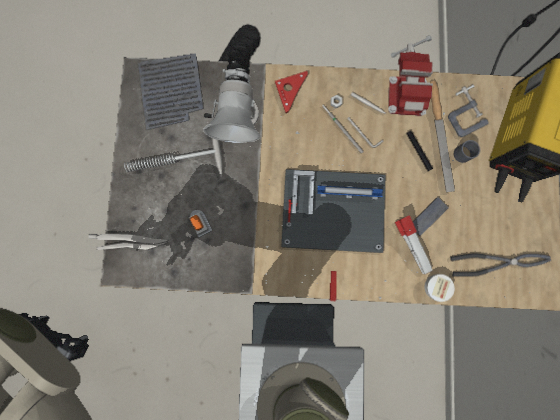

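View pics/scene0.png

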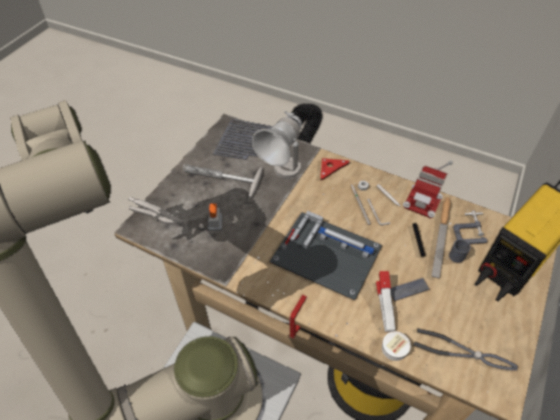

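```bash
python3 - <<'E'
from h import *
t=cv2.imread('pics/top0.png')
a=cv2.resize(t[160:260,270:400],None,fx=4,fy=4,interpolation=cv2.INTER_CUBIC)
b=cv2.resize(t[195:255,170:235],None,fx=6.667,fy=6.667,interpolation=cv2.INTER_CUBIC)[:400]
b=cv2.convertScaleAbs(b,alpha=1.5); a[:]=cv2.convertScaleAbs(a,alpha=1.3)
cv2.imwrite('pics/c1.png',np.hstack([a,b[:400,:280]])[:, :800])
def near(x): return x
# orange mask
im=t[:,:,::-1];hsv=cv2.cvtColor(t,cv2.COLOR_BGR2HSV)
P=cloud('top',np.load('top0.npy'))
m=cv2.inRange(hsv,(3,150,80),(22,255,255));m[:180]=0;m[260:]=0;m[:,:170]=0;m[:,230:]=0
ys,xs=np.nonzero(m);print('orange',len(xs),xs.mean(),ys.mean(),np.nanmedian(P[ys,xs],0))
# blue
m=cv2.inRange(hsv,(100,110,60),(130,255,255));m[:160]=0;m[260:]=0;m[:,:280]=0;m[:,400:]=0
ys,xs=np.nonzero(m);r=cv2.minAreaRect(np.c_[xs,ys].astype(np.float32));print('blue',r,plane('top',cv2.boxPoints(r),.038).round(4))
# plate: depth height 6..20mm band in window
Z=P[...,2];w=np.zeros_like(Z,bool);w[155:262,275:395]=1
m=(w&(Z>.007)).astype(np.uint8);m=cv2.morphologyEx(m,cv2.MORPH_OPEN,np.ones((3,3)))
c=max(cv2.findContours(m,0,2)[0],key=cv2.contourArea);r=cv2.minAreaRect(c);print('plate',r);B=plane('top',cv2.boxPoints(r),.012);print(B.round(4),np.linalg.norm(B-np.roll(B,1,0),axis=1))
print('Zbench',np.nanmedian(Z[280:290,300:320]),'plate',np.nanmedian(Z[225:240,300:370]),'sheet',np.nanmedian(Z[260:280,200:240]))
# block cloud
w=P[195:255,170:235].reshape(-1,3)
for lo,hi in((.065,.09),(.042,.058),(.009,.022)):
    s=w[(w[:,2]>lo)&(w[:,2]<hi)]
    if len(s)>5: 
        r=cv2.minAreaRect((s[:,:2]*1000).astype(np.float32));print(lo,len(s),r,np.median(s[:,2]))
E
```

```text
orange 109 195.91743119266056 222.045871559633 [0.45821555 0.27627421 0.07789327]
blue ((349.61846923828125, 190.86769104003906), (65.23274230957031, 8.098623275756836), 3.1798300743103027) [[ 0.5455 -0.0275  0.038 ]
 [ 0.5668 -0.0283  0.038 ]
 [ 0.5621 -0.1986  0.038 ]
 [ 0.5408 -0.1974  0.038 ]]
plate ((334.1354064941406, 210.56307983398438), (102.17578887939453, 78.43460845947266), 3.1798300743103027)
[[ 0.4036  0.0621  0.012 ]
 [ 0.6133  0.0563  0.012 ]
 [ 0.6056 -0.2179  0.012 ]
 [ 0.3965 -0.2062  0.012 ]] [0.2683616  0.20979495 0.27436298 0.20951693]
Zbench -0.00021897411423378626 plate 0.01188886927983968 sheet 0.004032871445708427
0.065 120 ((458.51947021484375, 277.502197265625), (35.3725471496582, 20.1074161529541), 28.71407127380371) 0.07781160762783765
0.042 102 ((458.2867736816406, 277.2027587890625), (50.08506774902344, 30.365222930908203), 29.847421646118164) 0.04832123881724143
0.009 157 ((457.189208984375, 272.12896728515625), (146.27012634277344, 157.00924682617188), 1.7225134372711182) 0.013200777508375863
```

View pics/c1.png

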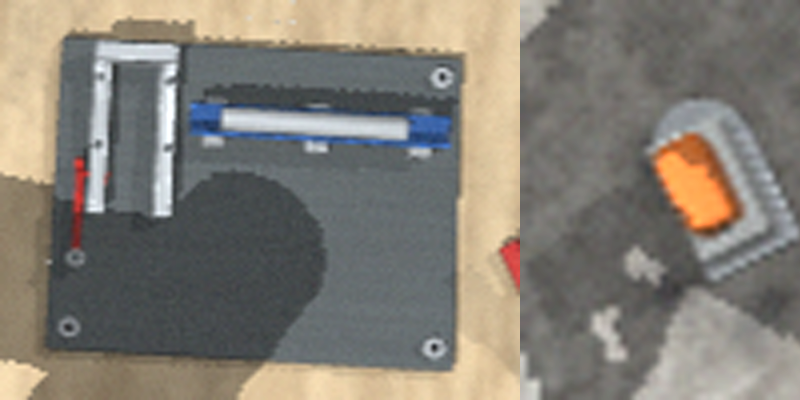

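```bash
cat > chan.py <<'E'
from h import *
def rects(P):
    w=P[155:262,275:330].reshape(-1,3)
    s=w[(w[:,2]>.024)&(w[:,2]<.033)&(w[:,0]<.585)&(w[:,0]>.47)&(w[:,1]<.045)&(w[:,1]>-.03)];return s
def lines(s,c):
    # c: approx centre y at x ; outer/inner edges per x bin
    for sgn in(1,-1):
        q=s[(s[:,1]-c)*sgn>0];xs=[];i=[];o=[]
        for a in np.arange(.49,.58,.01):
            b=q[(q[:,0]>a)&(q[:,0]<a+.01)]
            if len(b)>2: xs.append(a+.005);i.append((b[:,1]*sgn).min()*sgn);o.append((b[:,1]*sgn).max()*sgn)
        print(sgn,np.polyfit(np.array(xs)-.54,i,1),np.polyfit(np.array(xs)-.54,o,1))
E
python3 - <<'E'
from chan import *
P=cloud('top',np.load('top0.npy'));s=rects(P);print(len(s),s.min(0),s.max(0));lines(s,.007)
w=P[155:262,275:330].reshape(-1,3);e=w[(w[:,2]>.033)&(w[:,2]<.04)&(w[:,1]>-.025)];r=cv2.minAreaRect((e[:,:2]*1000).astype(np.float32));print('endwall',len(e),r)
Ps=cloud('scene',np.load('scene0.npy'));w=Ps.reshape(-1,3)
for lo,hi,n in((.065,.09,'grip'),(.045,.055,'body'),(.046,.055,'bar')):
    x0,x1,y0,y1=(.40,.52,.23,.33) if n!='bar' else(.53,.58,-.22,-.02)
    k=w[(w[:,2]>lo)&(w[:,2]<hi)&(w[:,0]>x0)&(w[:,0]<x1)&(w[:,1]>y0)&(w[:,1]<y1)]
    if len(k)>5: print('scene',n,len(k),cv2.minAreaRect((k[:,:2]*1000).astype(np.float32)))
w=P.reshape(-1,3);k=w[(w[:,2]>.045)&(w[:,2]<.055)&(w[:,0]>.53)&(w[:,0]<.58)&(w[:,1]>-.22)&(w[:,1]<-.02)];print('bar top',len(k),cv2.minAreaRect((k[:,:2]*1000).astype(np.float32)))
k=Ps.reshape(-1,3);k=k[(k[:,2]>.024)&(k[:,2]<.033)&(k[:,0]<.585)&(k[:,0]>.47)&(k[:,1]<.045)&(k[:,1]>-.03)];print('scene lips');lines(k,.007)
E
```

```text
283 [ 0.47672347 -0.01855444  0.02408798] [0.58387812 0.04445596 0.0329821 ]
1 [-0.03836646  0.0260062 ] [-0.16629494  0.03768953]
-1 [-0.0236334  -0.00912521] [-0.02278786 -0.01752978]
endwall 94 ((533.3672485351562, 11.624208450317383), (54.72019958496094, 146.35108947753906), 84.81250762939453)
scene grip 77 ((457.3908996582031, 276.67901611328125), (36.432830810546875, 18.708770751953125), 28.99750328063965)
scene body 59 ((458.65234375, 276.7811279296875), (49.09554672241211, 29.763456344604492), 28.751096725463867)
scene bar 111 ((553.5675048828125, -109.41098022460938), (118.74888610839844, 14.594779968261719), 87.65782928466797)
bar top 205 ((553.6069946289062, -109.49690246582031), (119.16595458984375, 15.058638572692871), 88.22199249267578)
scene lips
1 [-0.03104607  0.02532873] [-0.08353321  0.03670447]
-1 [-0.01425069 -0.00864586] [-0.069413  -0.0196095]
```

```bash
python3 -m pendant '[[[40,-38,-10],0.152,1],[[40,-38,-10],0.152,1],[[40,-38,-10],0.152,1],[[40,-38,-10],0.152,1],[[40,-38,-10],0.152,1],[[40,-38,-10],0.152,1],[[0,0,0],0,1],[[0,0,0],0,1]]' 40; cat > st.py <<'E'
from h import *
s=env.observe();R=s['tool_rot'];print(s['time_s'],(s['position']*1000).round(1),'yawY',np.degrees(np.arctan2(R[1,1],R[0,1])).round(2),'zax',R[:,2].round(3),'F',s['ft_force'].round(1),'w',round(s['grip_width']*1000,1),'q',s['q'].round(1))
E
python3 st.py
```

```text
time_s: 1.1
position: [0.4629, 0.2687, 0.1666]
tool_rot: [[-0.86, -0.51, -0.004], [-0.51, 0.86, -0.002], [0.005, -0.0, -1.0]]
ft_force: [0.1, 1.1, 0.8]
grip_width: 0.0853
1.1 [462.9 268.7 166.6] yawY 120.69 zax [-0.004 -0.002 -1.   ] F [0.1 1.1 0.8] w 85.3 q [ 1.750e+01  2.370e+01  8.270e+01 -1.000e-01  7.390e+01 -1.032e+02]
```

```bash
python3 -m pendant '[[[-5,8,-25],-0.026,1],[[0,0,-30],0,1],[[0,0,-20],0,1],[[0,0,0],0,1]]'; python3 st.py; python3 - <<'E'
from h import *
t,d=grab('top');s,d2=grab('scene')
a=cv2.resize(t[180:270,150:250],(400,360));b=cv2.resize(s[180:260,160:260],(400,360)[:2])
cv2.imwrite('pics/c2.png',np.hstack([a,b])[:,:,::-1])
E
```

```text
time_s: 1.6
position: [0.4545, 0.2808, 0.0911]
tool_rot: [[-0.872, -0.489, -0.002], [-0.489, 0.872, -0.001], [0.002, 0.0, -1.0]]
ft_force: [0.4, -0.1, 1.2]
grip_width: 0.0854
1.6 [454.5 280.8  91.1] yawY 119.3 zax [-0.002 -0.001 -1.   ] F [ 0.4 -0.1  1.2] w 85.4 q [  19.    28.7   88.7   -0.    62.8 -100.3]
```

View pics/c2.png

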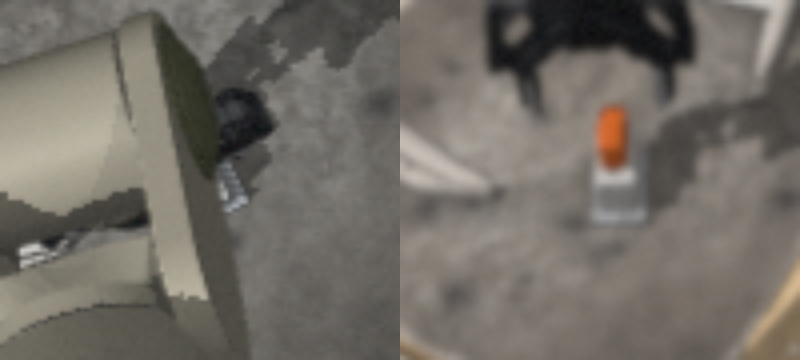

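```bash
python3 -m pendant '[[[4,-4,-5],0,1],[[0,0,0],0,1]]'; python3 -m pendant '[[[0,0,-20],0,1],[[0,0,-9],0,1],[[0,0,0],0,1],[[0,0,0],0,1]]'; python3 st.py
```

```text
time_s: 1.95
position: [0.4604, 0.2772, 0.0889]
tool_rot: [[-0.872, -0.49, 0.004], [-0.49, 0.872, 0.001], [-0.004, -0.001, -1.0]]
ft_force: [0.2, 0.3, -0.7]
grip_width: 0.0856
time_s: 2.45
position: [0.4616, 0.2773, 0.0611]
tool_rot: [[-0.872, -0.489, 0.007], [-0.489, 0.872, 0.002], [-0.007, -0.002, -1.0]]
ft_force: [0.1, -1.1, 0.4]
grip_width: 0.0853
2.45 [461.6 277.3  61.1] yawY 119.27 zax [ 0.007  0.002 -1.   ] F [ 0.1 -1.1  0.4] w 85.3 q [  18.4   31.2   90.3   -0.    58.1 -100.9]
```

```bash
python3 -m pendant '[[[-3,0,-5],0,1],[[0,0,0],0,1]]'; python3 -m pendant '[[[0,0,0],0,-1],[[0,0,0],0,-1],[[0,0,0],0,-1],[[0,0,0],0,-1],[[0,0,0],0,-1],[[0,0,0],0,-1],[[0,0,0],0,-1],[[0,0,0],0,-1]]' 40; python3 st.py
```

```text
time_s: 2.7
position: [0.4586, 0.2774, 0.0565]
tool_rot: [[-0.872, -0.489, 0.008], [-0.489, 0.872, 0.002], [-0.009, -0.002, -1.0]]
ft_force: [-0.1, -0.0, -0.7]
grip_width: 0.0854
time_s: 3.7
position: [0.4589, 0.2775, 0.057]
tool_rot: [[-0.872, -0.489, 0.009], [-0.489, 0.872, 0.003], [-0.009, -0.002, -1.0]]
ft_force: [-0.2, 0.4, 0.4]
grip_width: 0.0191
3.7 [458.9 277.5  57. ] yawY 119.27 zax [ 0.009  0.003 -1.   ] F [-0.2  0.4  0.4] w 19.1 q [  18.5   31.3   91.    -0.    57.2 -100.7]
```

```bash
python3 -m pendant '[[[0,0,25],0,-1],[[0,0,25],0,-1],[[-2,-38,0],-0.077,-1],[[-2,-38,0],-0.077,-1],[[-2,-38,0],-0.077,-1],[[-2,-38,0],-0.077,-1],[[-2,-38,0],-0.077,-1],[[-2,-38,0],-0.077,-1],[[-2,-38,0],-0.077,-1],[[0,0,0],0,-1],[[0,0,0],0,-1]]' 60; python3 st.py
```

```text
time_s: 5.08
position: [0.4392, 0.004, 0.1034]
tool_rot: [[-0.999, 0.044, -0.003], [0.044, 0.999, 0.001], [0.003, 0.001, -1.0]]
ft_force: [-0.2, 0.2, -4.0]
grip_width: 0.0189
5.075 [439.2   4.  103.4] yawY 87.47 zax [-0.003  0.001 -1.   ] F [-0.2  0.2 -4. ] w 18.9 q [ -15.    19.9  102.4   -0.    57.9 -102.5]
```

```bash
python3 -m pendant '[[[5,6,0],0.014,-1],[[0,0,-15],0,-1],[[0,0,-10],0,-1],[[0,0,0],0,-1],[[0,0,0],0,-1]]'; python3 st.py; python3 - <<'E'
from h import *
t,d=grab('top');s,d2=grab('scene');np.save('s3.npy',d2);cv2.imwrite('pics/s3.png',s[:,:,::-1])
a=cv2.resize(t[150:270,260:400],(400,343));b=cv2.resize(s[190:300,250:390],(400,343))
cv2.imwrite('pics/c3.png',np.hstack([a,b])[:,:,::-1])
E
```

```text
time_s: 5.7
position: [0.4452, 0.014, 0.0778]
tool_rot: [[-1.0, 0.022, -0.003], [0.022, 1.0, 0.001], [0.003, 0.001, -1.0]]
ft_force: [0.2, -0.0, -3.9]
grip_width: 0.0186
5.7 [445.2  14.   77.8] yawY 88.73 zax [-0.003  0.001 -1.   ] F [ 0.2 -0.  -3.9] w 18.6 q [ -13.5   22.8  103.4    0.    54.  -102.3]
```

View pics/c3.png

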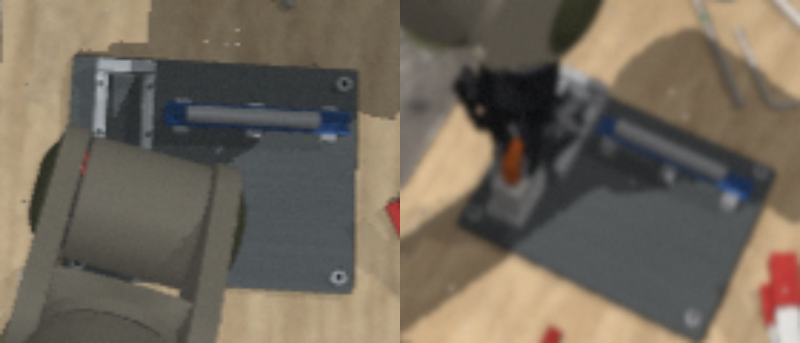

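```bash
python3 -m pendant '[[[0,-3,0],-0.006,-1],[[0,0,-9],0,-1],[[0,0,0],0,-1]]'; python3 -m pendant '[[[0,0,-3],0,-1],[[0,0,0],0,-1]]';python3 st.py
```

```text
time_s: 6.18
position: [0.4454, 0.0104, 0.0687]
tool_rot: [[-1.0, 0.029, -0.002], [0.029, 1.0, 0.001], [0.002, 0.001, -1.0]]
ft_force: [-0.6, 0.2, -4.2]
grip_width: 0.0191
time_s: 6.42
position: [0.4455, 0.0103, 0.0655]
tool_rot: [[-1.0, 0.029, -0.001], [0.029, 1.0, 0.001], [0.001, 0.001, -1.0]]
ft_force: [0.6, -1.1, -4.2]
grip_width: 0.0191
6.425 [445.5  10.3  65.5] yawY 88.32 zax [-0.001  0.001 -1.   ] F [ 0.6 -1.1 -4.2] w 19.1 q [ -14.    24.   104.2    0.    51.9 -102.3]
```

```bash
python3 -m pendant '[[[0,0.5,-1],0,-1],[[0,0,-1],0,-1],[[0,0,0],0,-1]]';python3 st.py; python3 - <<'E'
from h import *
_,d=grab('scene');w=cloud('scene',d)
m=w[190:300,250:390].reshape(-1,3)
k=m[(m[:,2]>.053)&(m[:,2]<.061)&(m[:,0]>.40)&(m[:,0]<.49)&(m[:,1]>-.02)&(m[:,1]<.04)]
print(len(k),k.min(0),k.max(0),cv2.minAreaRect((k[:,:2]*1000).astype(np.float32)),np.median(k[:,2]))
# right side face: points z .026-.052
k=m[(m[:,2]>.027)&(m[:,2]<.052)&(m[:,0]>.425)&(m[:,0]<.465)&(m[:,1]>-.02)&(m[:,1]<.02)]
print(len(k),np.percentile(k[:,1],[5,25,50,75,95]),np.polyfit(k[:,0]-.445,k[:,1],1))
E
```

```text
time_s: 6.8
position: [0.4454, 0.0104, 0.0654]
tool_rot: [[-1.0, 0.029, -0.0], [0.029, 1.0, -0.001], [0.0, -0.001, -1.0]]
ft_force: [0.4, -0.5, -4.4]
grip_width: 0.0183
6.8 [445.4  10.4  65.4] yawY 88.36 zax [-0.    -0.001 -1.   ] F [ 0.4 -0.5 -4.4] w 18.3 q [-1.390e+01  2.400e+01  1.043e+02 -1.000e-01  5.180e+01 -1.022e+02]
45 [ 0.4189818  -0.00437112  0.05303706] [0.44232586 0.02511727 0.06062302] ((429.45086669921875, 9.548187255859375), (22.15186309814453, 30.443958282470703), 7.110610485076904) 0.05615295849693774
30 [-0.00565316 -0.00518371 -0.00461011 -0.00405351  0.00484744] [-0.12577261 -0.00381878]
```

```bash
python3 -m pendant '[[[0,0.5,-2.5],0,-1],[[0,0,0],0,-1]]'; python3 -m pendant '[[[0,0,-2],0,-1],[[0,0,0],0,-1]]';python3 st.py
```

```text
time_s: 7.1
position: [0.4452, 0.0104, 0.0655]
tool_rot: [[-1.0, 0.028, 0.001], [0.028, 1.0, -0.003], [-0.001, -0.003, -1.0]]
ft_force: [0.1, 0.1, -4.3]
grip_width: 0.0186
time_s: 7.35
position: [0.445, 0.0104, 0.0652]
tool_rot: [[-1.0, 0.027, 0.002], [0.027, 1.0, -0.003], [-0.002, -0.003, -1.0]]
ft_force: [0.3, 1.5, -3.2]
grip_width: 0.0187
7.35 [445.   10.4  65.2] yawY 88.43 zax [ 0.002 -0.003 -1.   ] F [ 0.3  1.5 -3.2] w 18.7 q [ -13.9   23.9  104.4   -0.2   51.5 -102.2]
```

```bash
python3 -m pendant '[[[8,0.5,0],0,-1],[[8,0,0],0,-1],[[8,0,0],0,-1],[[8,-0.3,0],0,-1]]';python3 st.py;  python3 -m pendant '[[[8,-0.3,0],0,-1],[[8,-0.3,0],0,-1]]';python3 st.py
```

```text
time_s: 7.85
position: [0.4548, 0.0113, 0.0681]
tool_rot: [[-0.998, 0.021, -0.053], [0.021, 1.0, -0.005], [0.053, -0.006, -0.999]]
ft_force: [-32.7, -2.8, 41.2]
grip_width: 0.0187
7.85 [454.8  11.3  68.1] yawY 88.8 zax [-0.053 -0.005 -0.999] F [-32.7  -2.8  41.2] w 18.7 q [ -13.    25.5  100.6   -1.2   56.8 -101.1]
time_s: 8.1
position: [0.4604, 0.0113, 0.0696]
tool_rot: [[-0.997, 0.018, -0.079], [0.019, 1.0, -0.005], [0.079, -0.007, -0.997]]
ft_force: [-1.8, 1.6, -4.7]
grip_width: 0.0184
8.1 [460.4  11.3  69.6] yawY 88.95 zax [-0.079 -0.005 -0.997] F [-1.8  1.6 -4.7] w 18.4 q [ -12.6   26.3   98.7   -1.5   59.4 -100.8]
```

```bash
python3 -m pendant '[[[-10,0,6],0,-1],[[0,0,0],0,-1]]';python3 st.py;  python3 -m pendant '[[[-10,0,12],0,-1],[[0,0,0],0,-1],[[0,0,0],0,-1]]';python3 st.py; python3 - <<'E'
from h import *
s,d2=grab('scene');cv2.imwrite('pics/c4.png',cv2.resize(s[180:310,240:400],(800,650)[:2],interpolation=cv2.INTER_CUBIC)[:600,:,::-1])
E
```

```text
time_s: 8.35
position: [0.4498, 0.0114, 0.0752]
tool_rot: [[-0.997, 0.018, -0.08], [0.019, 1.0, -0.005], [0.08, -0.006, -0.997]]
ft_force: [0.5, 1.0, -4.8]
grip_width: 0.0189
8.35 [449.8  11.4  75.2] yawY 88.95 zax [-0.08  -0.005 -0.997] F [ 0.5  1.  -4.8] w 18.9 q [ -12.9   25.    99.9   -1.5   59.5 -101. ]
time_s: 8.72
position: [0.4395, 0.0115, 0.0876]
tool_rot: [[-0.997, 0.018, -0.079], [0.019, 1.0, -0.005], [0.079, -0.006, -0.997]]
ft_force: [-0.1, -0.2, -4.1]
grip_width: 0.0187
8.725 [439.5  11.5  87.6] yawY 88.94 zax [-0.079 -0.005 -0.997] F [-0.1 -0.2 -4.1] w 18.7 q [ -13.2   23.   100.6   -1.5   60.7 -101.4]
```

View pics/c4.png

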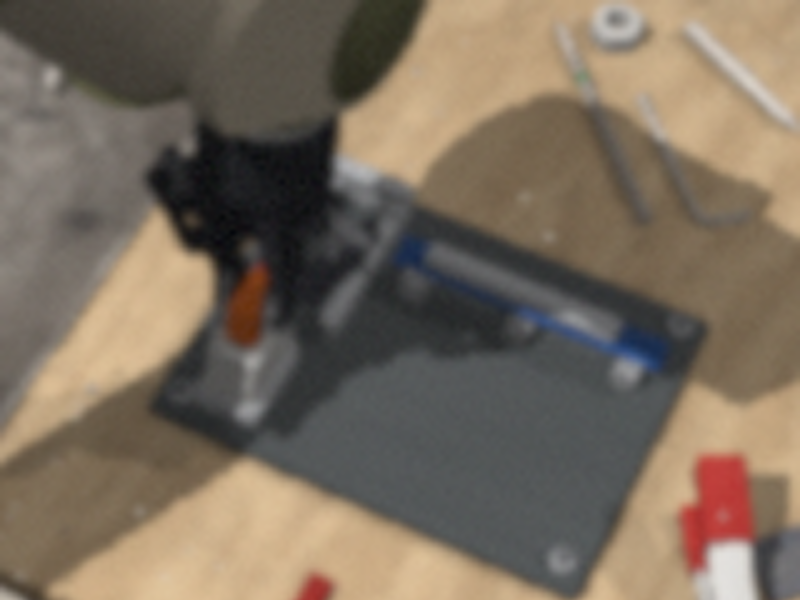

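```bash
python3 -m pendant '[[[4,-0.5,-8],-0.01,-1],[[0,0,-8],0,-1],[[0,0,0],0,-1]]' 80;python3 st.py;  python3 -m pendant '[[[0,0,-3],0,-1],[[0,0,-3],0,-1],[[0,0,-3],0,-1]]';python3 st.py
```

```text
time_s: 9.15
position: [0.4443, 0.0108, 0.07]
tool_rot: [[-0.996, 0.029, -0.079], [0.03, 1.0, -0.004], [0.079, -0.006, -0.997]]
ft_force: [0.4, -0.1, -3.2]
grip_width: 0.0185
9.15 [444.3  10.8  70. ] yawY 88.33 zax [-0.079 -0.004 -0.997] F [ 0.4 -0.1 -3.2] w 18.5 q [ -13.2   25.   101.1   -1.5   58.3 -100.7]
time_s: 9.52
position: [0.4438, 0.0108, 0.0691]
tool_rot: [[-0.997, 0.028, -0.077], [0.028, 1.0, -0.006], [0.076, -0.008, -0.997]]
ft_force: [-11.9, 1.7, 39.1]
grip_width: 0.0186
9.525 [443.8  10.8  69.1] yawY 88.41 zax [-0.077 -0.006 -0.997] F [-11.9   1.7  39.1] w 18.6 q [ -13.1   25.   101.4   -1.6   57.8 -100.6]
```

```bash
python3 -m pendant '[[[0,0,-3],0,-1],[[0,0,-3],0,-1]]';python3 st.py
```

```text
time_s: 9.78
position: [0.4436, 0.0109, 0.069]
tool_rot: [[-0.997, 0.027, -0.073], [0.027, 1.0, -0.008], [0.072, -0.01, -0.997]]
ft_force: [-11.7, 1.4, 38.9]
grip_width: 0.0182
9.775 [443.6  10.9  69. ] yawY 88.48 zax [-0.073 -0.008 -0.997] F [-11.7   1.4  38.9] w 18.2 q [ -13.1   24.9  101.5   -1.7   57.5 -100.6]
```

```bash
python3 -m pendant '[[[0,0,0],0,-1],[[0,0,0],0,-0.4],[[0,0,0],0,-0.4],[[0,0,0],0,-0.4]]';python3 st.py; python3 -m pendant '[[[0,0,-4],0,-0.4],[[0,0,0],0,-0.4],[[0,0,0],0,-1],[[0,0,0],0,-1],[[0,0,0],0,-1],[[0,0,0],0,-1]]' 40;python3 st.py
```

```text
time_s: 10.28
position: [0.4441, 0.0109, 0.0701]
tool_rot: [[-0.997, 0.026, -0.07], [0.027, 1.0, -0.009], [0.07, -0.011, -0.997]]
ft_force: [0.3, -0.6, -0.4]
grip_width: 0.0254
10.275 [444.1  10.9  70.1] yawY 88.49 zax [-0.07  -0.009 -0.997] F [ 0.3 -0.6 -0.4] w 25.4 q [ -13.1   24.8  101.5   -1.7   57.5 -100.6]
time_s: 11.02
position: [0.4442, 0.0106, 0.0655]
tool_rot: [[-0.997, 0.026, -0.071], [0.027, 1.0, -0.009], [0.07, -0.011, -0.997]]
ft_force: [-0.5, 0.3, 0.7]
grip_width: 0.019
11.025 [444.2  10.6  65.5] yawY 88.5 zax [-0.071 -0.009 -0.997] F [-0.5  0.3  0.7] w 19.0 q [ -13.1   25.3  101.7   -1.7   56.8 -100.6]
```

```bash
python3 -m pendant '[[[0,0.3,1.2],0,-1],[[0,0,0],0,-1]]';python3 st.py; python3 -m pendant '[[[10,-0.3,0],-0.002,-1],[[0,0,0],0,-1]]';python3 st.py
```

```text
time_s: 11.28
position: [0.4437, 0.0112, 0.0663]
tool_rot: [[-0.997, 0.026, -0.072], [0.027, 1.0, -0.008], [0.072, -0.01, -0.997]]
ft_force: [-0.2, -1.4, -4.4]
grip_width: 0.0188
11.275 [443.7  11.2  66.3] yawY 88.48 zax [-0.072 -0.008 -0.997] F [-0.2 -1.4 -4.4] w 18.8 q [ -13.1   25.2  101.7   -1.7   57.  -100.6]
time_s: 11.52
position: [0.4544, 0.0109, 0.0661]
tool_rot: [[-0.997, 0.029, -0.072], [0.029, 1.0, -0.008], [0.072, -0.01, -0.997]]
ft_force: [-0.4, -0.0, -4.2]
grip_width: 0.0192
11.525 [454.4  10.9  66.1] yawY 88.36 zax [-0.072 -0.008 -0.997] F [-0.4 -0.  -4.2] w 19.2 q [ -12.8   26.   100.1   -1.6   57.9 -100.2]
```

Free motion while lifted ~1 mm. Continue into the mouth.

```bash
python3 -m pendant '[[[10,-0.3,0],0,-1],[[0,0,0],0,-1]]';python3 st.py; python3 -m pendant '[[[10,-0.3,0],0,-1],[[0,0,0],0,-1]]';python3 st.py
```

```text
time_s: 11.78
position: [0.4653, 0.0106, 0.0659]
tool_rot: [[-0.997, 0.029, -0.072], [0.029, 1.0, -0.008], [0.072, -0.01, -0.997]]
ft_force: [0.4, 0.8, -5.1]
grip_width: 0.0194
11.775 [465.3  10.6  65.9] yawY 88.36 zax [-0.072 -0.008 -0.997] F [ 0.4  0.8 -5.1] w 19.4 q [ -12.5   26.9   98.4   -1.6   58.7 -100. ]
time_s: 12.02
position: [0.476, 0.0104, 0.0658]
tool_rot: [[-0.997, 0.029, -0.073], [0.029, 1.0, -0.008], [0.072, -0.01, -0.997]]
ft_force: [0.1, 0.5, -3.7]
grip_width: 0.0194
12.025 [476.   10.4  65.8] yawY 88.36 zax [-0.073 -0.008 -0.997] F [ 0.1  0.5 -3.7] w 19.4 q [-12.3  27.7  96.7  -1.5  59.6 -99.8]
```

```bash
python3 -m pendant '[[[15,-0.4,0],0,-1],[[0,0,0],0,-1]]';python3 st.py; python3 -m pendant '[[[15,-0.4,0],0,-1],[[0,0,0],0,-1]]';python3 st.py
```

```text
time_s: 12.28
position: [0.4889, 0.0096, 0.0672]
tool_rot: [[-0.997, 0.028, -0.078], [0.029, 1.0, -0.009], [0.078, -0.012, -0.997]]
ft_force: [1.3, 0.0, -3.5]
grip_width: 0.0191
12.275 [488.9   9.6  67.2] yawY 88.41 zax [-0.078 -0.009 -0.997] F [ 1.3  0.  -3.5] w 19.1 q [-12.   28.6  94.4  -1.7  61.3 -99.5]
time_s: 12.52
position: [0.4999, 0.0091, 0.0675]
tool_rot: [[-0.996, 0.027, -0.088], [0.028, 1.0, -0.01], [0.088, -0.012, -0.996]]
ft_force: [0.3, -1.4, -5.4]
grip_width: 0.0189
12.525 [499.9   9.1  67.5] yawY 88.43 zax [-0.088 -0.01  -0.996] F [ 0.3 -1.4 -5.4] w 18.9 q [-11.7  29.7  92.2  -1.8  63.  -99.2]
```

```bash
python3 -m pendant '[[[20,-0.5,-1],0,-1],[[0,0,0],0,-1]]';python3 st.py; python3 -m pendant '[[[20,-0.5,-1],0,-1],[[0,0,0],0,-1]]';python3 st.py
```

```text
time_s: 12.78
position: [0.513, 0.0078, 0.0662]
tool_rot: [[-0.994, 0.027, -0.106], [0.028, 1.0, -0.011], [0.106, -0.014, -0.994]]
ft_force: [-2.0, -2.5, 6.2]
grip_width: 0.0193
12.775 [513.    7.8  66.2] yawY 88.45 zax [-0.106 -0.011 -0.994] F [-2.  -2.5  6.2] w 19.3 q [-11.4  31.2  89.4  -2.   65.2 -98.9]
time_s: 13.02
position: [0.5246, 0.0057, 0.0638]
tool_rot: [[-0.991, 0.026, -0.129], [0.029, 0.999, -0.014], [0.128, -0.018, -0.992]]
ft_force: [-0.2, -3.1, 13.6]
grip_width: 0.019
13.025 [524.6   5.7  63.8] yawY 88.48 zax [-0.129 -0.014 -0.992] F [-0.2 -3.1 13.6] w 19.0 q [-11.2  32.8  86.7  -2.4  67.6 -98.6]
```

```bash
python3 -m pendant '[[[0,0,0],0,-0.2],[[0,0,0],0,-0.2],[[0,0,0],0,-0.2],[[0,0,20],0,-0.2],[[0,0,25],0,-0.2],[[-45,3,0],0,-1],[[-45,2,0],0,-1],[[0,0,0],0,-1],[[0,0,0],0,-1]]';python3 st.py; cat > blk.py <<'E'
import sys
from h import *
s,d=grab('scene');t,dt=grab('top')
cv2.imwrite('pics/'+sys.argv[1],np.hstack([cv2.resize(t[155:235,265:345],(400,400)),cv2.resize(s[190:270,260:340],(400,400))])[:,:,::-1])
for n,D in(('scene',d),('top',dt)):
    w=cloud(n,D).reshape(-1,3);w=w[(w[:,0]>.45)&(w[:,0]<.60)&(w[:,1]>-.03)&(w[:,1]<.05)]
    for nm,lo,hi in(('grip',.075,.093),('body',.052,.064)):
        k=w[(w[:,2]>lo)&(w[:,2]<hi)]
        if len(k)>8: print(n,nm,len(k),cv2.minAreaRect((k[:,:2]*1000).astype(np.float32)),np.median(k[:,2]).round(4))
E
python3 blk.py c5.png
```

```text
time_s: 14.15
position: [0.4339, 0.0112, 0.1109]
tool_rot: [[-0.992, 0.026, -0.123], [0.028, 1.0, -0.014], [0.123, -0.018, -0.992]]
ft_force: [0.9, 0.1, -0.6]
grip_width: 0.0003
14.15 [433.9  11.2 110.9] yawY 88.53 zax [-0.123 -0.014 -0.992] F [ 0.9  0.1 -0.6] w 0.3 q [ -12.8   21.5   98.2   -2.6   67.  -100.1]
scene grip 32 ((464.8023681640625, 4.346519947052002), (8.91710376739502, 28.85576820373535), 88.92786407470703) 0.0845
scene body 34 ((461.8852844238281, 2.9605464935302734), (23.46772575378418, 43.722984313964844), 56.4809455871582) 0.0562
```

View pics/c5.png

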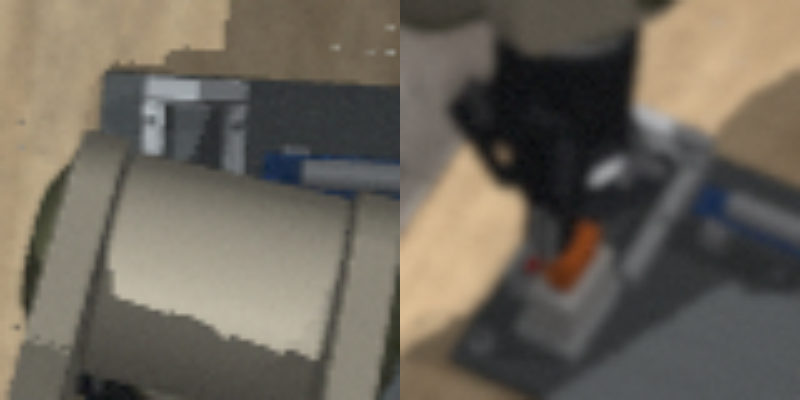

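```bash
python3 -m pendant '[[[0,0,40],0,-1],[[0,50,0],0,-1],[[0,50,0],0,-1],[[0,50,0],0,-1],[[0,50,0],0,-1],[[0,0,0],0,-1]]';python3 st.py; python3 blk.py c6.png
```

```text
time_s: 15.0
position: [0.4392, 0.2173, 0.1511]
tool_rot: [[-0.992, 0.028, -0.121], [0.03, 0.999, -0.013], [0.12, -0.017, -0.993]]
ft_force: [0.2, -0.7, 0.6]
grip_width: -0.0001
15.0 [439.2 217.3 151.1] yawY 88.4 zax [-0.121 -0.013 -0.993] F [ 0.2 -0.7  0.6] w -0.1 q [ 12.1  23.2  86.8   0.7  76.9 -76.5]
scene grip 62 ((464.6695556640625, 9.293793678283691), (18.80642318725586, 27.932741165161133), 84.61551666259766) 0.086
scene body 25 ((462.17449951171875, 4.153959274291992), (23.18813705444336, 41.61994552612305), 56.12421798706055) 0.0564
top grip 94 ((464.30181884765625, 9.283750534057617), (28.05240249633789, 19.90439796447754), 1.1791179180145264) 0.0861
top body 65 ((468.034912109375, 9.621200561523438), (29.907068252563477, 34.488182067871094), 86.51580047607422) 0.0564
```

View pics/c6.png

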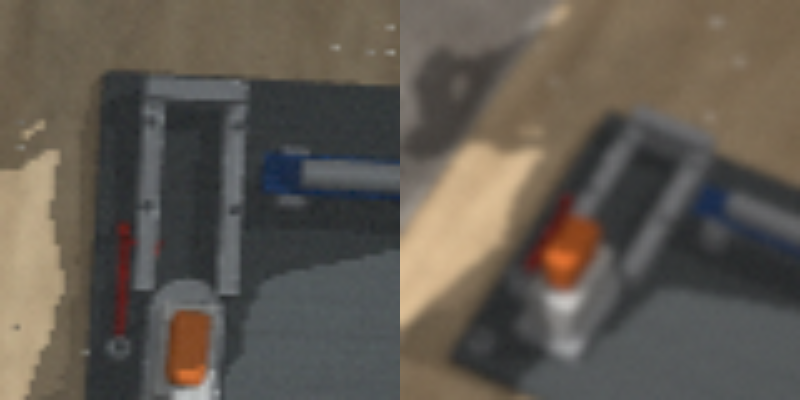

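```bash
python3 -m pendant '[[[-8,-40,0],0,-1],[[-8,-40,0],0,-1],[[-8,-40,0],0,-1],[[-8,-40,0],0,-1],[[-5,-42,0],0,-1],[[0,0,0],0,-1],[[0,0,0],0,-1]]';python3 st.py
```

```text
time_s: 15.98
position: [0.4019, -0.0002, 0.1509]
tool_rot: [[-0.992, 0.042, -0.12], [0.044, 0.999, -0.014], [0.12, -0.019, -0.993]]
ft_force: [0.0, 0.2, -0.9]
grip_width: -0.0001
15.975 [ 4.019e+02 -2.000e-01  1.509e+02] yawY 87.58 zax [-0.12  -0.014 -0.993] F [ 0.   0.2 -0.9] w -0.1 q [ -15.3   15.4   99.6   -2.7   71.5 -101.8]
```

```bash
python3 -m pendant '[[[2,11.5,0],0.013,-1],[[0,0,-40],0,-1],[[0,0,-35],0,-1],[[0,0,0],0,-1]]';python3 st.py;python3 -m pendant '[[[0,0,-25],0,-1],[[0,0,-10],0,-1],[[0,0,0],0,-1]]';python3 st.py
```

```text
time_s: 16.48
position: [0.405, 0.0157, 0.0748]
tool_rot: [[-0.993, 0.023, -0.117], [0.025, 1.0, -0.016], [0.117, -0.019, -0.993]]
ft_force: [-0.5, -0.5, 0.0]
grip_width: -0.0001
16.475 [405.   15.7  74.8] yawY 88.7 zax [-0.117 -0.016 -0.993] F [-0.5 -0.5  0. ] w -0.1 q [ -13.    22.4  105.3   -2.8   58.7 -100.1]
time_s: 16.85
position: [0.4072, 0.0174, 0.0419]
tool_rot: [[-0.993, 0.019, -0.113], [0.021, 1.0, -0.017], [0.112, -0.02, -0.993]]
ft_force: [0.1, -0.3, 1.0]
grip_width: 0.0004
16.85 [407.2  17.4  41.9] yawY 88.9 zax [-0.113 -0.017 -0.993] F [ 0.1 -0.3  1. ] w 0.4 q [-12.7  26.  107.2  -3.   53.  -99.6]
```

```bash
python3 -m pendant '[[[0,-6,-8],-0.01,-1],[[0,0,0],0,-1]]';python3 st.py;python3 -m pendant '[[[15,-0.4,0],0,-1],[[0,0,0],0,-1]]';python3 st.py
```

```text
time_s: 17.1
position: [0.4081, 0.0109, 0.0349]
tool_rot: [[-0.993, 0.029, -0.11], [0.032, 0.999, -0.017], [0.11, -0.02, -0.994]]
ft_force: [-0.6, -0.8, -0.1]
grip_width: 0.0001
17.1 [408.1  10.9  34.9] yawY 88.31 zax [-0.11  -0.017 -0.994] F [-0.6 -0.8 -0.1] w 0.1 q [-13.6  26.8 107.6  -3.1  51.6 -99.8]
time_s: 17.35
position: [0.4234, 0.0102, 0.0355]
tool_rot: [[-0.993, 0.03, -0.11], [0.032, 0.999, -0.017], [0.109, -0.02, -0.994]]
ft_force: [-0.9, 0.5, -0.7]
grip_width: 0.0002
17.35 [423.4  10.2  35.5] yawY 88.27 zax [-0.11  -0.017 -0.994] F [-0.9  0.5 -0.7] w 0.2 q [-13.2  27.7 105.2  -3.   53.  -99.5]
```

```bash
python3 -m pendant '[[[15,0.8,0],0,-1]]';python3 st.py;python3 -m pendant '[[[10,-0.2,0],0,-1]]';python3 st.py;python3 -m pendant '[[[10,-0.3,0],0,-1]]';python3 st.py
```

```text
time_s: 17.48
position: [0.4366, 0.0112, 0.0355]
tool_rot: [[-0.993, 0.03, -0.113], [0.032, 0.999, -0.016], [0.113, -0.02, -0.993]]
ft_force: [-2.7, -0.7, -0.0]
grip_width: 0.0002
17.475 [436.6  11.2  35.5] yawY 88.26 zax [-0.113 -0.016 -0.993] F [-2.7 -0.7 -0. ] w 0.2 q [-12.7  28.6 103.   -2.9  54.5 -99.1]
time_s: 17.6
position: [0.4446, 0.0111, 0.0355]
tool_rot: [[-0.993, 0.03, -0.118], [0.032, 0.999, -0.016], [0.118, -0.02, -0.993]]
ft_force: [-12.0, -2.7, 7.0]
grip_width: 0.0001
17.6 [444.6  11.1  35.5] yawY 88.28 zax [-0.118 -0.016 -0.993] F [-12.   -2.7   7. ] w 0.1 q [-12.5  29.3 101.6  -2.9  55.6 -98.9]
time_s: 17.73
position: [0.4513, 0.011, 0.0355]
tool_rot: [[-0.992, 0.029, -0.126], [0.032, 0.999, -0.016], [0.126, -0.02, -0.992]]
ft_force: [-14.5, -2.4, 11.1]
grip_width: 0.0
17.725 [451.3  11.   35.5] yawY 88.32 zax [-0.126 -0.016 -0.992] F [-14.5  -2.4  11.1] w 0.0 q [-12.3  29.9 100.2  -2.9  56.8 -98.8]
```

```bash
python3 -m pendant '[[[30,-0.8,-1],0,-1]]';python3 st.py
```

```text
time_s: 17.85
position: [0.4751, 0.0108, 0.035]
tool_rot: [[-0.99, 0.028, -0.141], [0.031, 0.999, -0.015], [0.141, -0.02, -0.99]]
ft_force: [-26.0, -5.6, 27.2]
grip_width: 0.0001
17.85 [475.1  10.8  35. ] yawY 88.37 zax [-0.141 -0.015 -0.99 ] F [-26.   -5.6  27.2] w 0.1 q [-11.6  31.9  95.9  -2.9  60.  -98.3]
```

```bash
python3 -m pendant '[[[30,-0.8,0],0,-1]]';python3 st.py; python3 - <<'E'
from h import *
s,d=grab('scene');w=cloud('scene',d).reshape(-1,3);w=w[(w[:,0]>.42)&(w[:,0]<.60)&(w[:,1]>-.03)&(w[:,1]<.05)]
for nm,lo,hi in(('grip',.075,.093),('body',.052,.064)):
    k=w[(w[:,2]>lo)&(w[:,2]<hi)];print(nm,len(k),k.min(0),k.max(0))
cv2.imwrite('pics/c7.png',cv2.resize(s[180:270,260:380],(800,600))[:,:,::-1])
E
```

```text
time_s: 17.98
position: [0.5019, 0.0095, 0.0355]
tool_rot: [[-0.988, 0.028, -0.15], [0.03, 0.999, -0.016], [0.149, -0.021, -0.989]]
ft_force: [-15.9, -6.9, 12.2]
grip_width: 0.0001
17.975 [501.9   9.5  35.5] yawY 88.41 zax [-0.15  -0.016 -0.989] F [-15.9  -6.9  12.2] w 0.1 q [-11.1  33.9  91.1  -2.9  63.3 -97.9]
grip 103 [ 0.49241959 -0.0245276   0.07545461] [0.52011373 0.04671083 0.09252208]
body 45 [ 0.48919998 -0.00484929  0.05259171] [0.55900315 0.02381211 0.06367927]
```

View pics/c7.png

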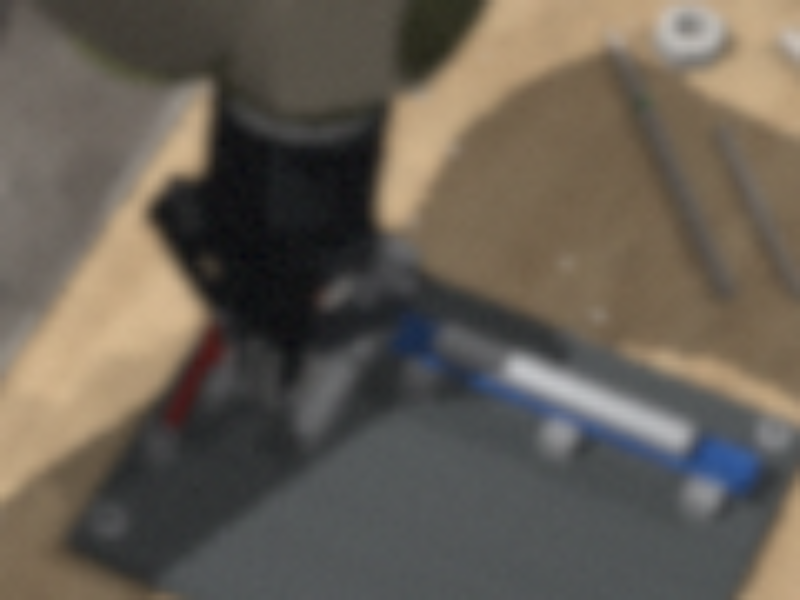

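```bash
python3 -m pendant '[[[9,-0.3,0],0,-1]]';python3 st.py; python3 -m pendant '[[[6,-0.3,0],0,-1]]';python3 st.py
```

```text
time_s: 18.15
position: [0.5114, 0.0086, 0.0356]
tool_rot: [[-0.988, 0.028, -0.154], [0.031, 0.999, -0.017], [0.153, -0.022, -0.988]]
ft_force: [-13.4, -2.6, 8.0]
grip_width: 0.0003
18.15 [511.4   8.6  35.6] yawY 88.42 zax [-0.154 -0.017 -0.988] F [-13.4  -2.6   8. ] w 0.3 q [-11.   34.7  89.4  -2.9  64.5 -97.8]
time_s: 18.27
position: [0.5144, 0.0082, 0.0356]
tool_rot: [[-0.987, 0.027, -0.161], [0.03, 0.999, -0.017], [0.161, -0.022, -0.987]]
ft_force: [-12.9, -1.7, 6.5]
grip_width: -0.0002
18.275 [514.4   8.2  35.6] yawY 88.44 zax [-0.161 -0.017 -0.987] F [-12.9  -1.7   6.5] w -0.2 q [-10.9  35.1  88.6  -3.   65.3 -97.8]
```

```bash
python3 -m pendant '[[[6,-0.2,0],0,-1]]';python3 st.py; python3 -m pendant '[[[6,-0.2,0],0,-1]]';python3 st.py
```

```text
time_s: 18.4
position: [0.5167, 0.0083, 0.0355]
tool_rot: [[-0.985, 0.027, -0.171], [0.03, 0.999, -0.016], [0.17, -0.021, -0.985]]
ft_force: [-20.9, -0.8, 11.3]
grip_width: -0.0
18.4 [516.7   8.3  35.5] yawY 88.46 zax [-0.171 -0.016 -0.985] F [-20.9  -0.8  11.3] w -0.0 q [-10.8  35.4  87.8  -3.   66.3 -97.7]
time_s: 18.52
position: [0.5165, 0.0086, 0.0357]
tool_rot: [[-0.982, 0.026, -0.186], [0.029, 0.999, -0.016], [0.185, -0.021, -0.982]]
ft_force: [-29.8, -2.1, 23.2]
grip_width: 0.0001
18.525 [516.5   8.6  35.7] yawY 88.52 zax [-0.186 -0.016 -0.982] F [-29.8  -2.1  23.2] w 0.1 q [-10.7  35.8  87.2  -3.1  67.4 -97.7]
```

```bash
python3 -m pendant '[[[-30,0,0],0,-1],[[-25,0,20],0,-1],[[-10,0,40],0,-1],[[0,40,30],0,-1],[[0,50,0],0,-1],[[0,50,0],0,-1],[[0,50,0],0,-1],[[0,0,0],0,-1]]';python3 st.py; sed -i 's/>.45)/>.42)/' blk.py; python3 blk.py c8.png
```

```text
time_s: 19.52
position: [0.4462, 0.2036, 0.1297]
tool_rot: [[-0.982, 0.029, -0.185], [0.032, 0.999, -0.013], [0.184, -0.019, -0.983]]
ft_force: [0.5, -0.3, -0.2]
grip_width: -0.0001
19.525 [446.2 203.6 129.7] yawY 88.36 zax [-0.185 -0.013 -0.983] F [ 0.5 -0.3 -0.2] w -0.1 q [ 10.1  26.2  86.2   1.1  78.2 -78.5]
scene grip 80 ((553.09814453125, 8.506505966186523), (20.016754150390625, 37.04088592529297), 89.7797622680664) 0.0857
scene body 68 ((552.1154174804688, 8.786328315734863), (51.73337173461914, 29.500991821289062), 0.531733512878418) 0.0564
top grip 117 ((552.3284301757812, 8.356958389282227), (33.04483413696289, 20.096445083618164), 0.8819615840911865) 0.0858
top body 100 ((552.516357421875, 8.408534049987793), (47.30280303955078, 28.782840728759766), 1.0774273872375488) 0.0569
```

View pics/c8.png

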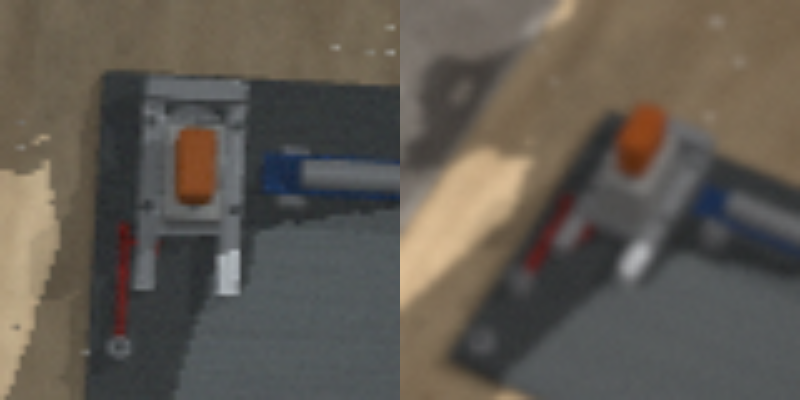

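```bash
python3 -m pendant '[[[0,0,30],0,-1],[[11,-45,0],0,-1],[[11,-45,0],0,-1],[[11,-45,0],0,-1],[[11,-45,0],0,-1],[[11,-45,0],0,-1],[[11,-45,0],0,-1],[[11,-45,0],0,-1],[[11,-45,0],0,-1],[[10,-40,0],0,-1],[[0,0,0],0,-1],[[0,0,0],0,-1]]';python3 st.py
```

```text
time_s: 21.12
position: [0.5387, -0.2285, 0.1603]
tool_rot: [[-0.981, 0.054, -0.188], [0.057, 0.998, -0.011], [0.188, -0.021, -0.982]]
ft_force: [1.1, -0.5, 0.5]
grip_width: -0.0002
21.125 [ 538.7 -228.5  160.3] yawY 86.93 zax [-0.188 -0.011 -0.982] F [ 1.1 -0.5  0.5] w -0.2 q [ -31.8   33.    67.8   -6.2   88.1 -117.9]
```

```bash
python3 -m pendant '[[[12,15,0],0.026,-1],[[0,0,-40],0,-1],[[0,0,-35],0,-1],[[0,0,0],0,-1]]';python3 st.py;python3 -m pendant '[[[0,0,-20],0,-1],[[0,0,0],0,-1]]'; python3 st.py
```

```text
time_s: 21.62
position: [0.5521, -0.2078, 0.0852]
tool_rot: [[-0.982, 0.02, -0.186], [0.024, 1.0, -0.017], [0.186, -0.021, -0.982]]
ft_force: [-0.6, 0.3, 0.3]
grip_width: -0.0002
21.625 [ 552.1 -207.8   85.2] yawY 88.86 zax [-0.186 -0.017 -0.982] F [-0.6  0.3  0.3] w -0.2 q [ -29.4   37.7   72.4   -6.2   78.9 -116.5]
time_s: 21.88
position: [0.5538, -0.2063, 0.068]
tool_rot: [[-0.983, 0.017, -0.183], [0.021, 1.0, -0.019], [0.182, -0.023, -0.983]]
ft_force: [-0.1, -1.0, -0.3]
grip_width: 0.0004
21.875 [ 553.8 -206.3   68. ] yawY 89.04 zax [-0.183 -0.019 -0.983] F [-0.1 -1.  -0.3] w 0.4 q [ -29.2   38.8   73.3   -6.3   76.6 -116.2]
```

```bash
python3 -m pendant '[[[-1,-3,-18],-0.008,-1],[[0,0,0],0,-1]]';python3 st.py;python3 -m pendant '[[[0,0,-6],0,-1],[[0,0,0],0,-1]]'; python3 st.py
```

```text
time_s: 22.12
position: [0.5539, -0.2094, 0.0515]
tool_rot: [[-0.983, 0.024, -0.18], [0.029, 0.999, -0.02], [0.179, -0.025, -0.984]]
ft_force: [-0.3, -0.0, 0.9]
grip_width: -0.0001
22.125 [ 553.9 -209.4   51.5] yawY 88.6 zax [-0.18  -0.02  -0.984] F [-0.3 -0.   0.9] w -0.1 q [ -29.5   39.9   74.2   -6.3   74.5 -115.8]
time_s: 22.38
position: [0.5542, -0.2097, 0.0459]
tool_rot: [[-0.984, 0.025, -0.178], [0.029, 0.999, -0.021], [0.178, -0.025, -0.984]]
ft_force: [-0.3, 0.3, -0.5]
grip_width: 0.0004
22.375 [ 554.2 -209.7   45.9] yawY 88.59 zax [-0.178 -0.021 -0.984] F [-0.3  0.3 -0.5] w 0.4 q [ -29.5   40.3   74.4   -6.3   73.7 -115.7]
```

```bash
python3 -m pendant '[[[-2,0,-3],0,-1],[[0,0,0],0,-1],[[0,10,0],0,-1],[[0,8,0],0,-1]]';python3 st.py;python3 -m pendant '[[[0,8,0],0,-1]]'; python3 st.py;python3 -m pendant '[[[0,8,0],0,-1]]'; python3 st.py
```

```text
time_s: 22.88
position: [0.5522, -0.191, 0.0432]
tool_rot: [[-0.984, 0.025, -0.178], [0.03, 0.999, -0.021], [0.177, -0.026, -0.984]]
ft_force: [0.5, -0.1, 0.1]
grip_width: 0.0002
22.875 [ 552.2 -191.    43.2] yawY 88.54 zax [-0.178 -0.021 -0.984] F [ 0.5 -0.1  0.1] w 0.2 q [ -28.1   39.9   76.    -6.1   72.7 -114.2]
time_s: 23.0
position: [0.5522, -0.1822, 0.0432]
tool_rot: [[-0.984, 0.025, -0.178], [0.029, 0.999, -0.021], [0.177, -0.026, -0.984]]
ft_force: [-0.6, 0.0, 0.0]
grip_width: 0.0001
23.0 [ 552.2 -182.2   43.2] yawY 88.56 zax [-0.178 -0.021 -0.984] F [-0.6  0.   0. ] w 0.1 q [ -27.3   39.7   76.5   -6.    72.5 -113.5]
time_s: 23.12
position: [0.5523, -0.1735, 0.0433]
tool_rot: [[-0.984, 0.025, -0.178], [0.029, 0.999, -0.021], [0.177, -0.026, -0.984]]
ft_force: [0.1, -1.5, -0.4]
grip_width: 0.0
23.125 [ 552.3 -173.5   43.3] yawY 88.59 zax [-0.178 -0.021 -0.984] F [ 0.1 -1.5 -0.4] w 0.0 q [ -26.6   39.5   76.9   -5.9   72.4 -112.8]
```

```bash
cat > bar.py <<'E'
from h import *
for n in('scene','top'):
    _,d=grab(n);w=cloud(n,d).reshape(-1,3)
    k=w[(w[:,2]>.0445)&(w[:,2]<.054)&(w[:,0]>.535)&(w[:,0]<.572)&(w[:,1]>-.25)&(w[:,1]<-.009)]
    if len(k): print(n,len(k),np.percentile(k[:,1],[1,50,99]).round(4),'x',np.median(k[:,0]).round(4),'zmax',k[:,2].max().round(4),'slope',np.polyfit(k[:,1],k[:,0],1)[0].round(3))
E
python3 -m pendant '[[[0,6,0],0,-1]]'; python3 st.py; python3 bar.py
```

```text
time_s: 23.25
position: [0.5524, -0.1671, 0.0434]
tool_rot: [[-0.984, 0.024, -0.177], [0.029, 0.999, -0.022], [0.177, -0.027, -0.984]]
ft_force: [0.7, -2.5, -1.0]
grip_width: 0.0001
23.25 [ 552.4 -167.1   43.4] yawY 88.61 zax [-0.177 -0.022 -0.984] F [ 0.7 -2.5 -1. ] w 0.1 q [ -26.    39.3   77.2   -5.9   72.2 -112.3]
scene 153 [-0.1752 -0.1054 -0.0437] x 0.5528 zmax 0.054 slope 0.056
top 107 [-0.0964 -0.0689 -0.0423] x 0.5555 zmax 0.0525 slope 0.024
```

```bash
python3 -m pendant '[[[0.2,6,0],0,-1],[[0.2,6,0],0,-1],[[0.2,6,0],0,-1],[[0.2,6,0],0,-1]]'; python3 st.py; python3 bar.py
```

```text
time_s: 23.85
position: [0.5531, -0.1424, 0.0434]
tool_rot: [[-0.984, 0.025, -0.178], [0.029, 0.999, -0.022], [0.177, -0.027, -0.984]]
ft_force: [-0.2, -2.3, -0.1]
grip_width: 0.0001
23.85 [ 553.1 -142.4   43.4] yawY 88.57 zax [-0.178 -0.022 -0.984] F [-0.2 -2.3 -0.1] w 0.1 q [ -23.9   38.9   78.2   -5.6   71.9 -110.2]
scene 140 [-0.1488 -0.0772 -0.0191] x 0.5535 zmax 0.0533 slope 0.052
top 99 [-0.0685 -0.0448 -0.0165] x 0.5553 zmax 0.0526 slope 0.031
```

About 10 mm left. Short steps, watching the force.

```bash
for i in 1; do python3 -m pendant '[[[0,3.5,0],0,-1],[[0,3.5,0],0,-1]]'|grep -E 'pos|force'; done; python3 -m pendant '[[[0,1.5,0],0,-1]]'|grep -E 'pos|force';python3 -m pendant '[[[0,1.5,0],0,-1]]'|grep -E 'pos|force'
```

```text
position: [0.5533, -0.1349, 0.0434]
ft_force: [0.3, -2.7, -0.1]
position: [0.5533, -0.1333, 0.0434]
ft_force: [0.0, -3.0, -1.0]
position: [0.5535, -0.1321, 0.0435]
ft_force: [0.4, -5.0, -0.5]
```

```bash
python3 -m pendant '[[[0,1.2,0],0,-1]]'|grep -E 'pos|force';python3 -m pendant '[[[0,1.2,0],0,-1]]'|grep -E 'pos|force'; python3 bar.py
```

```text
position: [0.5537, -0.1317, 0.0436]
ft_force: [0.1, -7.3, -1.1]
position: [0.5539, -0.1315, 0.0438]
ft_force: [0.1, -7.4, -0.5]
scene 147 [-0.1368 -0.0681 -0.0105] x 0.5526 zmax 0.0538 slope 0.035
top 88 [-0.056  -0.0344 -0.0109] x 0.555 zmax 0.0536 slope 0.048
```

```bash
python3 -m pendant '[[[0,2,0],0,-1]]'|grep -E 'pos|force'; python3 -m pendant '[[[0,-20,0],0,-1],[[0,-25,0],0,-1],[[0,-15,25],0,-1],[[0,0,50],0,-1],[[0,-50,30],0,-1],[[0,-50,0],0,-1],[[0,-50,0],0,-1],[[0,0,0],0,-1],[[0,0,0],0,-1]]'; python3 bar.py; python3 - <<'E'
from h import *
t,dt=grab('top');s,d=grab('scene')
cv2.imwrite('pics/c9.png',np.hstack([cv2.resize(t[155:225,275:395],(480,280)),cv2.resize(s[190:270,265:345],(280,280))])[:,:,::-1])
for n,D in(('scene',d),('top',dt)):
    w=cloud(n,D).reshape(-1,3);w=w[(w[:,0]>.42)&(w[:,0]<.60)&(w[:,1]>-.03)&(w[:,1]<.05)]
    for nm,lo,hi in(('grip',.075,.093),('body',.053,.064)):
        k=w[(w[:,2]>lo)&(w[:,2]<hi)]
        if len(k)>8: print(n,nm,len(k),cv2.minAreaRect((k[:,:2]*1000).astype(np.float32)),np.median(k[:,2]).round(4))
E
```

```text
position: [0.5541, -0.1309, 0.0441]
ft_force: [0.4, -10.7, -0.1]
time_s: 26.05
position: [0.55, -0.3567, 0.1517]
tool_rot: [[-0.984, 0.031, -0.176], [0.035, 0.999, -0.023], [0.176, -0.029, -0.984]]
ft_force: [0.3, 0.1, -0.9]
grip_width: 0.0
scene 141 [-0.1249 -0.0682 -0.0101] x 0.5539 zmax 0.0537 slope 0.041
top 148 [-0.101  -0.0516 -0.0115] x 0.5559 zmax 0.0531 slope 0.001
scene grip 77 ((551.147705078125, 8.795228958129883), (20.171424865722656, 36.6261100769043), 88.32633209228516) 0.0851
scene body 63 ((553.2438354492188, 9.479202270507812), (30.130910873413086, 49.9785270690918), 89.57969665527344) 0.0565
top grip 113 ((551.779052734375, 9.541132926940918), (19.928768157958984, 34.30205154418945), 85.62643432617188) 0.0865
top body 101 ((551.7847290039062, 3.2563209533691406), (49.187965393066406, 38.93787384033203), 1.051643967628479) 0.057
```

View pics/c9.png

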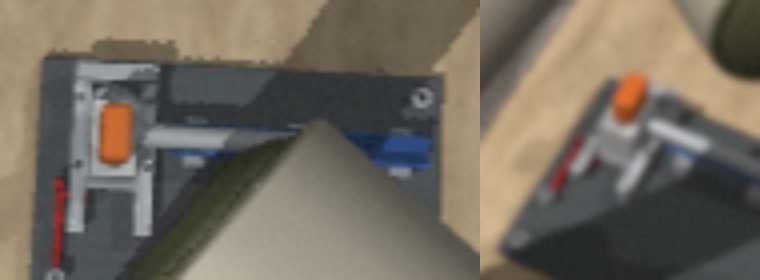

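```bash
python3 -m pendant '[[[0,-10,40],0,-1],[[-50,-40,0],0,-1],[[-50,-40,0],0,-1],[[-50,-20,0],0,-1],[[0,0,0],0,-1]]'; python3 - <<'E'
from h import *
t,dt=grab('top');s,d=grab('scene')
cv2.imwrite('pics/c10.png',np.hstack([cv2.resize(t[175:210,285:355],(480,240),interpolation=cv2.INTER_NEAREST),cv2.resize(s[200:250,280:330],(240,240),interpolation=cv2.INTER_NEAREST)])[:,:,::-1])
for n,D in(('scene',d),('top',dt)):
    w=cloud(n,D).reshape(-1,3);k=w[(abs(w[:,0]-.5555)<.004)&(w[:,1]>-.155)&(w[:,1]<.012)&(w[:,2]>.01)];k=k[np.argsort(-k[:,1])]
    b=(k[:,1]*500).round()/500
    print(n,[(round(v*1000),round(np.median(k[b==v,2])*1000)) for v in np.unique(b)[::-1] if v>-.03 or v<-.11])
E
```

```text
time_s: 26.88
position: [0.3992, -0.4632, 0.1938]
tool_rot: [[-0.984, 0.02, -0.176], [0.025, 0.999, -0.026], [0.175, -0.03, -0.984]]
ft_force: [-0.3, 0.7, 0.3]
grip_width: -0.0002
scene [(12, 82), (10, 89), (8, 84), (6, 90), (4, 88), (2, 89), (0, 71), (-2, 67), (-4, 55), (-6, 38), (-8, 35), (-10, 49), (-12, 44), (-14, 45), (-16, 43), (-18, 37), (-20, 33), (-22, 12), (-24, 45), (-26, 50), (-28, 46), (-124, 13), (-126, 37), (-128, 30), (-130, 30), (-132, 25), (-134, 35), (-136, 29), (-138, 22), (-140, 23), (-142, 34), (-144, 35), (-146, 12), (-148, 31), (-150, 12), (-152, 33), (-154, 28)]
top [(12, 88), (10, 91), (8, 86), (6, 88), (4, 86), (2, 86), (-2, 59), (-4, 56), (-6, 54), (-8, 51), (-10, 46), (-12, 48), (-14, 52), (-16, 48), (-18, 43), (-20, 50), (-22, 47), (-24, 48), (-26, 48), (-112, 48), (-114, 49), (-116, 48), (-118, 46), (-120, 49), (-122, 50), (-124, 51), (-126, 46), (-130, 32), (-134, 31), (-136, 32), (-138, 33), (-140, 31), (-142, 29), (-144, 34), (-146, 32), (-148, 31), (-150, 34), (-152, 30), (-154, 31)]
```

View pics/c10.png

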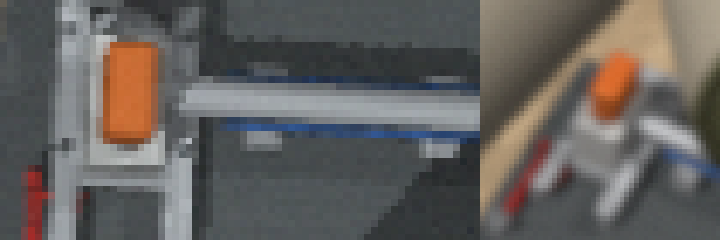

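```bash
python3 - <<'E'
from h import *
t,_=grab('top')
g=cv2.cvtColor(t,cv2.COLOR_RGB2GRAY);h=cv2.cvtColor(t,cv2.COLOR_RGB2HSV)
for r in range(186,193): print(r,'gray',g[r,296:318].tolist())
print('u 296..317 y at z58',(plane('top',[[u-.5,189] for u in range(304,314)],.058)[:,1]*1000).round(1),'z49',(plane('top',[[u-.5,189] for u in range(304,314)],.049)[:,1]*1000).round(1))
r=189; print('right end',[ (u,g[r,u],h[r,u].tolist()) for u in range(350,366)]); print((plane('top',[[u-.5,189] for u in range(350,366)],.049)[:,1]*1000).round(1))
E
```

```text
186 gray [132, 125, 169, 148, 94, 124, 132, 134, 131, 133, 122, 103, 91, 96, 90, 91, 93, 94, 110, 114, 88, 82]
187 gray [129, 122, 172, 147, 97, 125, 133, 133, 129, 132, 124, 106, 102, 100, 101, 101, 112, 139, 140, 140, 136, 134]
188 gray [128, 117, 173, 150, 101, 122, 133, 130, 131, 131, 124, 104, 97, 100, 105, 128, 164, 166, 164, 163, 164, 160]
189 gray [128, 124, 176, 153, 102, 126, 131, 135, 131, 131, 126, 105, 98, 92, 92, 124, 168, 166, 165, 167, 164, 164]
190 gray [127, 120, 173, 149, 102, 127, 131, 132, 131, 131, 125, 107, 101, 83, 102, 150, 151, 151, 153, 154, 155, 158]
191 gray [124, 108, 166, 150, 105, 131, 133, 131, 132, 132, 125, 105, 94, 71, 81, 110, 119, 121, 123, 126, 129, 130]
192 gray [131, 109, 160, 128, 109, 131, 131, 132, 131, 132, 124, 104, 95, 73, 87, 84, 98, 103, 47, 56, 70, 60]
u 296..317 y at z58 [  8.5   5.9   3.4   0.8  -1.8  -4.3  -6.9  -9.5 -12.  -14.6] z49 [  8.    5.4   2.9   0.3  -2.3  -4.9  -7.5 -10.1 -12.6 -15.2]
right end [(350, np.uint8(128), [100, 17, 132]), (351, np.uint8(124), [107, 14, 128]), (352, np.uint8(126), [98, 16, 130]), (353, np.uint8(123), [105, 8, 125]), (354, np.uint8(121), [105, 12, 125]), (355, np.uint8(104), [103, 28, 111]), (356, np.uint8(58), [109, 154, 96]), (357, np.uint8(75), [109, 156, 129]), (358, np.uint8(62), [108, 164, 107]), (359, np.uint8(39), [107, 162, 66]), (360, np.uint8(40), [109, 158, 68]), (361, np.uint8(45), [108, 140, 71]), (362, np.uint8(38), [108, 167, 67]), (363, np.uint8(44), [108, 139, 68]), (364, np.uint8(42), [109, 148, 69]), (365, np.uint8(40), [111, 145, 67])]
[-110.9 -113.5 -116.1 -118.7 -121.2 -123.8 -126.4 -129.  -131.6 -134.2
 -136.8 -139.4 -141.9 -144.5 -147.1 -149.7]
```

```bash
python3 -m pendant '[[[25,42,0],0,-1],[[25,42,0],0,-1],[[25,42,0],0,-1],[[25,42,0],0,-1],[[25,42,0],0,-1],[[25,42,0],0,-1],[[0,0,-40],0,-1],[[0,0,-30],0,-1],[[0,0,0],0,-1]]' >/dev/null; python3 st.py
```

```text
28.15 [ 566. -188.  121.] yawY 90.4 zax [-0.171 -0.03  -0.985] F [-0.4 -0.   0.6] w 0.1 q [ -27.1   35.7   69.5   -6.1   82.8 -116.2]
```

```bash
python3 -m pendant '[[[-15,-4,-30],-0.03,-1],[[0,0,-25],0,-1],[[0,0,0],0,-1]]' >/dev/null; python3 st.py;  python3 -m pendant '[[[0,0,-14],0,-1],[[0,0,0],0,-1]]'>/dev/null; python3 st.py
```

```text
28.525 [ 553.8 -190.8   68.8] yawY 88.84 zax [-0.166 -0.029 -0.986] F [-0.2 -0.3  0.5] w -0.0 q [ -27.9   37.9   75.    -6.1   74.9 -114.6]
28.775 [ 555.4 -191.    56.5] yawY 88.89 zax [-0.163 -0.031 -0.986] F [-0.9  0.2 -0.1] w 0.2 q [ -27.9   38.8   75.6   -6.2   73.2 -114.4]
```

```bash
python3 -m pendant '[[[-2,0,-12],0,-1],[[0,0,0],0,-1]]' >/dev/null; python3 st.py;  python3 -m pendant '[[[-1,15,-1],0,-1],[[0,15,0],0,-1],[[0,18,0],0,-1],[[0,0,0],0,-1]]'>/dev/null; python3 st.py
```

```text
29.025 [ 553.7 -191.1   44.6] yawY 88.9 zax [-0.162 -0.032 -0.986] F [-0.4  0.2 -0.1] w 0.1 q [ -28.    39.5   76.5   -6.3   71.5 -114.3]
29.525 [ 552.7 -138.8   44.2] yawY 88.95 zax [-0.161 -0.032 -0.986] F [ 0.4 -0.5 -0.5] w 0.3 q [ -23.5   38.3   79.1   -5.7   70.4 -110.1]
```

```bash
cat > e.py <<'E'
from h import *
t,_=grab('top');g=cv2.cvtColor(t,cv2.COLOR_RGB2GRAY)
for r in (188,189,190): print(r,g[r,305:316].tolist())
E
for k in 1; do python3 -m pendant '[[[0,4,0],0,-1]]'|grep -E 'posi|force'; done; python3 -m pendant '[[[0,3,0],0,-1]]'|grep -E 'posi|force'; python3 -m pendant '[[[0,2,0],0,-1]]'|grep -E 'posi|force'; python3 -m pendant '[[[0,2,0],0,-1]]'|grep -E 'posi|force';python3 e.py
```

```text
position: [0.5529, -0.1347, 0.0444]
ft_force: [-0.0, 0.1, -0.1]
position: [0.5529, -0.1318, 0.0444]
ft_force: [-0.2, -3.9, -1.3]
position: [0.5532, -0.1313, 0.0446]
ft_force: [-0.6, -10.2, -0.4]
position: [0.5535, -0.1312, 0.0449]
ft_force: [-0.6, -8.4, 0.5]
188 [83, 82, 94, 109, 96, 101, 103, 103, 101, 100, 101]
189 [85, 80, 90, 109, 88, 89, 92, 89, 90, 91, 94]
190 [81, 77, 94, 104, 72, 73, 75, 75, 80, 83, 81]
```

```bash
python3 -m pendant '[[[0,-20,0],0,-1],[[0,-25,0],0,-1],[[0,-15,25],0,-1],[[0,0,50],0,-1],[[0,-50,30],0,-1],[[-30,-50,0],0,-1],[[-50,-50,0],0,-1],[[-50,-30,0],0,-1],[[0,0,0],0,-1],[[0,0,0],0,-1]]'>/dev/null; python3 st.py; python3 e.py; python3 - <<'E'
from h import *
t,_=grab('top');o=cv2.imread('pics/top0.png')
for n,i in(('now',t[:,:,::-1]),('start',o)):
    h=cv2.cvtColor(np.ascontiguousarray(i),cv2.COLOR_BGR2HSV)[195:232,284:300];m=cv2.inRange(h,(0,120,50),(10,255,255))|cv2.inRange(h,(170,120,50),(180,255,255))
    ys,xs=np.nonzero(m);print(n,len(xs),'tooth px',sorted(zip((ys+195).tolist(),(xs+284).tolist()),key=lambda p:-p[1])[:4],np.polyfit(ys,xs,1)[0].round(3))
E
python3 blk.py fin.png; python3 -c "
from rig import ticket; print(ticket.close_job())"
```

```text
31.325 [ 423.1 -380.4  152.5] yawY 88.55 zax [-0.158 -0.037 -0.987] F [0.4 0.6 0.4] w 0.1 q [ -50.1   30.    74.6   -8.5   79.7 -136.6]
188 [132, 127, 107, 99, 100, 104, 127, 167, 169, 167, 166]
189 [134, 127, 109, 97, 92, 95, 123, 166, 166, 165, 167]
190 [133, 126, 107, 97, 82, 108, 148, 149, 152, 154, 156]
now 46 tooth px [(203, 291), (200, 290), (201, 290), (202, 290)] -0.062
start 48 tooth px [(203, 291), (200, 290), (201, 290), (202, 290)] -0.066
scene grip 37 ((545.184814453125, 8.476273536682129), (23.227567672729492, 18.84291648864746), 1.3668664693832397) 0.0845
scene body 62 ((543.1024169921875, 3.2326393127441406), (34.99763107299805, 46.650638580322266), 50.63618469238281) 0.0556
top grip 111 ((551.9735717773438, 9.19740104675293), (19.83482551574707, 33.88236618041992), 87.85491943359375) 0.0865
top body 107 ((552.0344848632812, -0.016994476318359375), (47.3873405456543, 49.846961975097656), 88.21096801757812) 0.0568
the job is handed in; nothing more can be done
None
```

The stop block is home in the channel with the catch shut behind it. The bar lies in its groove, pushed up against the block. I handed the job in at about 31 s; no verdict was reported.

**How it went:**
- Carrying the block in by its grip failed. It slipped in the fingers, probably at the catch tooth, and was left with its nose about 9 mm inside the mouth.
- Pushing against things tilted the tool by about 10° in the end. The moves can't correct that, and it did no harm.
- I then pushed the block in from behind with shut fingers until it stopped, and pushed the bar along in short steps.

**Last checks:**
- **Block:** before the bar was pushed, its origin measured about 1.5 mm from my estimate of the seat along the channel. It sat flat and about in line across it. The final top view agrees. The final scene-view fits do not: part of the block was probably hidden there, and the top view's body fit also took in the bar.
- **Catch:** its red pixels, tooth included, are where they were at the start, so it is shut.
- **Bar:** it stopped at the same place on two separate pushes, at 7 to 11 N where sliding takes 1 to 3 N. The block shifted about 1 mm sideways during the first push, so the bar did reach it.
- **Doubtful:** in the lit top view there seems to be a gap of 2 to 4 mm between bar and block, against the 2.5 mm allowed. In the shaded picture taken while pressing, there was none. I trusted the pushes over the picture.
- **Pliers, hammer and offcut:** the arm kept clear of them, but I did not re-measure them at the end.

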